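# Pack the bench caddy

### The job

Pack the dark grey caddy with things from the open desk to the right of it: stand the shorter of the two white bottles there upright in the round collar, lay the bench timer flat between the four corner stops of the square stand, lay the conical tube in the middle of the long rest that has two equal pairs of cheeks, and lay the screwdriver in the other long rest with its handle between the wide cheeks and its shaft between the narrow ones. Leave the taller bottle and the pen there where they are.

Things in the scene. Friction and masses are not known exactly. Their poses are not given: they have to be found in the camera images.
- small_bottle_center (a point): the shorter of the two white round bottles with screw caps right of the caddy: 48 mm diameter, straight body to about 70 mm, 104 mm tall over the narrower cap. Stands upright. Point: on its axis, half-way up (52 mm above its foot); z up.
- timer_center (a point): flat off-white bench timer with a display and three keys: 68 mm (its x) by 64 mm (its y), body 16 mm thick (19 mm over the keys), lying flat. Point: its centre, 9 mm above its underside; z up. Grasp it across the 64 mm.
- conical_tube_center (a point): white conical screw-cap tube lying on its side, 117 mm long along its y, body 17 mm diameter, cap 22 mm diameter and 14 mm long at its -y end, pointed at its +y end. Point: middle of its length, on its axis, 11 mm above what it lies on.
- screwdriver_center (a point): small flat screwdriver lying along its y, 147 mm long: handle 69 mm long and 18 mm thick at the +y end, thin 4 mm shaft towards -y, ending 107 mm from this point, its axis as high as the handle's. Point: the centre of the handle, 9 mm above what it lies on; the place to grasp.
- tall_bottle_center (a point): the taller, slightly thicker of the two white round bottles: 52 mm diameter, 124 mm tall. It does not belong in the caddy. Point: on its axis, half-way up (62 mm above its foot).
- pen_center (a point): marker pen lying along its y, 140 mm long, about 13 mm thick, straight, with a cap. It does not belong in the caddy. Point: on its barrel, 20 mm from its middle towards the +y end, half-way up.
- collar_seat (a point): bottle seat: round upright collar, inner diameter 68 mm, wall 4 mm, 24 mm high above its floor. Dark wall on a fixed white insert in a square 95 mm bay of the fixed dark grey caddy (tray 255x198 mm, rim 16 mm above the desk); the timer's stand is in the square bay beside it, 95 mm away along the caddy's x. Point: centre of the floor inside the collar, 12 mm above the desk; z up.
- timer_stand_seat (a point): timer seat: flat square stand, fixed in the caddy beside the collar, with a dark L-shaped stop at each corner, 8 mm high, 86 mm apart inside; the middle 56 mm of each side is open for fingers. The timer lies flat between the stops, its sides along the stand's, any way round. Point: centre of the top face, 20 mm above the desk; x, y along its sides.
- tube_rest_seat (a point): conical tube's seat: long flat bed, fixed in the caddy, 170 mm along its x, 56 mm wide, with two equal pairs of dark cheeks 8 mm high, 44 mm apart inside, at 36 to 54 mm either side of the middle along x; fingers go between them. The tube lies along x on the bed, either end first. The other rest is parallel, 76 mm away. Point: middle of the bed's top, 20 mm above the desk.
- driver_rest_seat (a point): screwdriver's seat: like bed, but narrow cheeks (20 mm apart inside, 16 mm high, 16 mm long) near its -x end for the shaft, wide ones (44 mm apart, 8 mm high) near +x for the handle's end. Screwdriver lies flat along x, handle centre 97 mm from this point along +x. Point: on the bed's top midway between the narrow cheeks, 20 mm above the desk; +x towards the wide cheeks.

How it is judged:
By the outcome, as a careful person would: the job done as asked, in the order asked, and still so for the second after the job is handed in, with the robot touching nothing.
It also fails if it takes over 109 s, if anything falls off the work surface, if the arm or the gripper's body presses on something with over 40 N, if the wrist force passes 120 N, or if a joint passes its speed limit or range.

### The arm

A 6-joint arm with a two-finger parallel gripper is mounted at the origin on a cart in front of the work surface, level with it; the furniture and walls round the work are solid. World frame = base frame: x ahead of the robot, y to its left, z up, the work surface at z = 0. Lengths are in m, angles in rad, forces in N, time in s.
With the tool pointing down it reaches from about 0.375 to 0.975 m from the base axis. Payload 3.8 kg.
Tool frame: the origin (TCP) lies midway between the tips of the shut fingers; the grasp point (between the pads) lies 19 mm behind it; z points along the fingers, y is the line along which they close (so a half turn about z gives the same grasp; the last joint's range is limited). The gripper opens to 85 mm and grips with 20 to 120 N. Pads are 22 mm wide; open, the fingers measure 114 mm over their backs; the gripper's body (76 mm by 85 mm) begins 54 mm behind the grasp point. The pads swing forward as they close: fully open they stand 13 mm farther back than shut.
Start: joints at [-1.385, 0.264, 1.604, -0, 1.274, -0.037], TCP at [0.149, -0.658, 0.231] pointing down, gripper open.
Joint ranges: [-2.63, 2.63], [-0.94, 2.18], [0.31, 2.57], [-1.31, 4.45], [0, 2.66], [-2.55, 2.55]. Speed limits (rad/s): [2.57, 2.57, 3.14, 3.14, 3.14, 3.14].

### API

Orientations are given as a rotation vector (axis times angle).
In Python, from workcell import bot gives the robot as it stands.
- The arm moves only by the tool step_arm, never from a script. Its argument "motion" is a list of rows, each a list of 5 numbers: the finger opening in cm, from 0 to 8.54, then the shift along the tool's x, y, z in cm, then the turn about the tool's z in degrees. In form: [[claw, dx, dy, dz, twist], ...]. A call has 1 to 20 rows; each row is the pose to reach, as a shift and turn from the pose commanded when the call began, along the tool's axes at that moment; what a row does not reach only later rows make up. A row lasts 1/10 s, in which the tool goes at most 50 mm and 8.59 degrees, less where a joint would pass 70% of its speed; a pose out of reach is approached as far as the arm can. A call with a gripper value outside its range is refused whole. The fingers move at their own pace and stop on an object; "force" is the grip in N (left out, the last holds). Time passes only in rows, so rows that repeat a pose let the fingers close. It gives the time, the measured TCP pose, the force, the opening and the grip force at its end, in the units of the state.
- bot.read_state(): the state, without advancing time (a new reading comes with each control period).
- bot.read_camera(name): name is "scene" or "top" or "wrist"; returns (picture, depth): 384x512x3 uint8, red, green, blue; 384x512 float32, m along the optical axis (not along the pixel's ray), 0 where there is no reading.
- bot.calibration(name): a dict with "mtx" (3x3 intrinsics, pixels), "origin" and "orientation" of the camera in the world; the wrist camera has in their place "T_tool_cam" (4x4, takes a point from camera to tool coordinates, whose origin is the TCP and whose axes are the flange's). Camera axes: x right, y up, looking along -z (the intrinsics and any distortion apply to the point x, -y, -z); pixel columns grow to the right and rows downward; lengths in m; the calibration is good to about 2 mm. A picture is of the moment at which its call begins: read the wrist's pose just before it. calibration takes no time and is no camera call.
- bot.finish_job(): hands the job in; it is judged then, once.
The state is a dict: "time": time; "q": joint angles; "joint_vel": joint speeds; "joint_torque": joint torques, N m; "tool_pos": TCP position; "tcp_rot": TCP orientation; "wrist_force": force on the tool from outside, world axes, zero at the start; "torque": the same for the moment, N m; "width": opening from 0.0 (shut) to 1.0 (fully open); "grip_force": force on a finger pad.
Only numpy, scipy, OpenCV 4.12 (cv2) and the standard library are available. Lean on these libraries where they do the work, as an engineer would, in place of code of your own. Each camera call takes 0.05 s, during which the arm holds its last target. There are 200 camera calls.

## Working session

There is one attempt and no reset: what is moved stays moved. The work goes in short steps, Python scripts to look and compute and a tool call to move; the robot and the scene stay as the last step left them, time stands still between calls to the robot, and variables do not carry over. Pictures are saved under pics/ and viewed, at most 17 in all, crops included, and the job is handed in when it is done.

Besides the shell and the picture viewer there is one more tool, called after ">>>" as name(argument=value, ...) on one line, values as JSON. step_arm: Moves the arm, as the interface text tells. Its arguments: {"type":"object","properties":{"motion":{"type":"array","items":{"type":"array","items":{"type":"number"}}},"force":{"type":"number"}},"required":["motion"]}

```bash
mkdir -p pics; cat > h.py <<'E'
import numpy as np, cv2
from scipy.spatial.transform import Rotation as R
from workcell import bot
def pose(name, st=None):
    c=bot.calibration(name); K=np.array(c["mtx"])
    if "origin" in c:
        o=np.array(c["orientation"],float)
        M=R.from_rotvec(o).as_matrix() if o.shape==(3,) else (R.from_quat(o).as_matrix() if o.shape==(4,) else o)
        return K,M,np.array(c["origin"]),c
    T=np.array(c["T_tool_cam"]); Rt=R.from_rotvec(st["tcp_rot"]).as_matrix()
    return K,Rt@T[:3,:3],Rt@T[:3,3]+np.array(st["tool_pos"]),c
def shot(name):
    st=bot.read_state(); im,d=bot.read_camera(name); return st,im,d
def pts(name,st,d):
    K,M,o,c=pose(name,st); h,w=d.shape
    u,v=np.meshgrid(np.arange(w),np.arange(h))
    x=(u-K[0,2])/K[0,0]; y=(v-K[1,2])/K[1,1]
    return np.stack([x*d,-y*d,-d],-1)@M.T+o
def ray(name,st,uv,z):
    K,M,o,c=pose(name,st); uv=np.atleast_2d(uv).astype(float)
    r=np.stack([(uv[:,0]-K[0,2])/K[0,0],-(uv[:,1]-K[1,2])/K[1,1],-np.ones(len(uv))],-1)@M.T
    return o+r*((z-o[2])/r[:,2])[:,None]
E
python3 - <<'E'
from h import *
for n in ["scene","top","wrist"]:
    st,im,d=shot(n); cv2.imwrite(f"pics/{n}0.png",im[:,:,::-1]); np.savez(f"{n}0.npz",im=im,d=d)
    print(n,bot.calibration(n))
print(st)
E
```

```text
scene {'mtx': array([[425.54370808,   0.        , 260.32408875],
       [  0.        , 425.54370808, 192.09656914],
       [  0.        ,   0.        ,   1.        ]]), 'origin': array([-0.07323586,  0.76930469,  1.01955889]), 'orientation': array([ 0.33785008, -0.9666982 , -2.29693653])}
top {'mtx': array([[360.58817231,   0.        , 263.9922666 ],
       [  0.        , 360.58817231, 188.83790576],
       [  0.        ,   0.        ,   1.        ]]), 'origin': array([0.42119934, 0.00266355, 0.96920764]), 'orientation': array([ 0.09387844, -0.12567469, -1.5843156 ])}
wrist {'mtx': array([[337.89905027,   0.        , 255.75579416],
       [  0.        , 337.89905027, 191.37376212],
       [  0.        ,   0.        ,   1.        ]]), 'T_tool_cam': array([[ 2.68977887e-04,  9.50372348e-01,  3.11114653e-01,
         7.83593766e-02],
       [ 9.99999717e-01, -3.69981259e-05, -7.51542277e-04,
         2.07511037e-04],
       [-7.02734340e-04,  3.11114767e-01, -9.50372089e-01,
        -1.42638695e-01],
       [ 0.00000000e+00,  0.00000000e+00,  0.00000000e+00,
         1.00000000e+00]])}
{'time': 0.1, 'q': array([-1.38489506e+00,  2.64688220e-01,  1.60527224e+00,  2.70010920e-05,
        1.27369497e+00, -3.68804149e-02]), 'joint_vel': array([-1.02382195e-03, -2.94520431e-03, -3.89239186e-03, -2.04389015e-03,
       -1.80943412e-05,  8.65994204e-04]), 'joint_torque': array([ 4.51661908e-04, -5.16707289e+01, -3.68590021e+01, -5.49194635e-05,
        6.24432927e-03, -1.41146376e-05]), 'tool_pos': array([ 0.14903181, -0.6576502 ,  0.23006071]), 'tcp_rot': array([-3.12007764e+00, -3.48980159e-01,  2.00644789e-04]), 'wrist_force': array([-0.24894176,  0.16747038, -0.93401809]), 'torque': array([-0.01191415, -0.03376863, -0.04604478]), 'grip_force': 0.0, 'width': 1.0004274569197638}
```

View pics/top0.png

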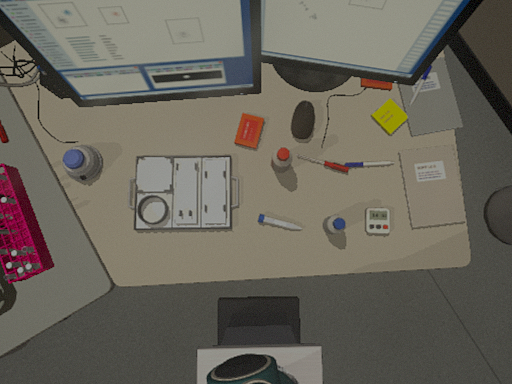

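View pics/scene0.png

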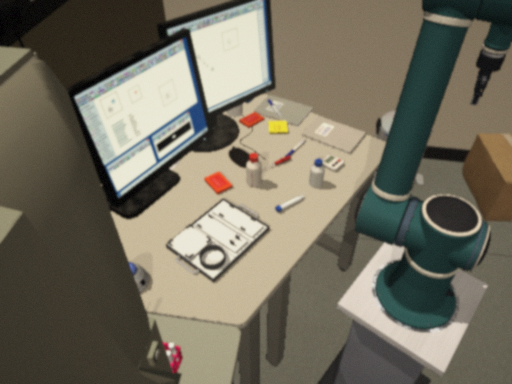

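The top view shows the caddy at (183,192) with the collar at (153,208), timer stand at (153,173) and two rests. The tube is at (280,222), the bottles at (282,158) and (336,224), the timer at (377,221), and the screwdriver and pen near (336,166) and (368,163).

```bash
python3 - <<'E'
from h import *
z=np.load("top0.npz"); im=z["im"]; d=z["d"]; P=pts("top",None,d)
a=cv2.resize(im[145:240,125:235],None,fx=5,fy=5,interpolation=cv2.INTER_CUBIC)
b=cv2.resize(im[140:240,250:400],None,fx=5,fy=5,interpolation=cv2.INTER_CUBIC)
cv2.imwrite("pics/cad.png",a[:,:,::-1]); cv2.imwrite("pics/obj.png",b[:,:,::-1])
for n,(u,v) in dict(desk=(250,180),red=(282,154),blue=(337,223),timer=(377,215),tube=(280,222),drv=(336,166),pen=(368,163),rest1=(186,190),rest2=(215,190),stand=(153,173)).items():
    print(n,P[v,u].round(3))
E
```

```text
desk [0.582 0.019 0.001]
red [ 0.623 -0.06   0.125]
blue [ 0.457 -0.189  0.106]
timer [ 0.48  -0.316  0.018]
tube [ 0.466 -0.058  0.019]
drv [ 0.614 -0.213  0.018]
pen [ 0.622 -0.302  0.013]
rest1 [0.554 0.189 0.019]
rest2 [0.553 0.112 0.021]
stand [0.601 0.276 0.021]
```

View pics/cad.png

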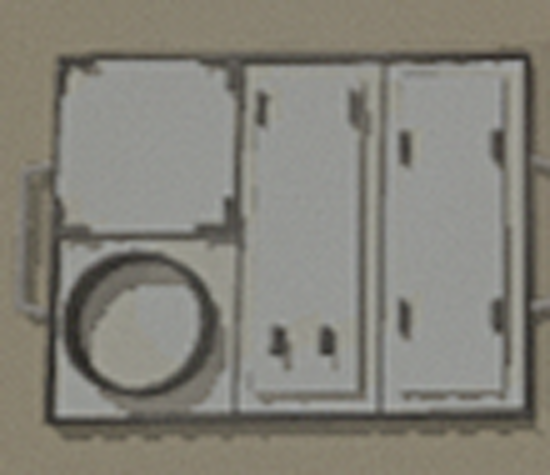

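View pics/obj.png

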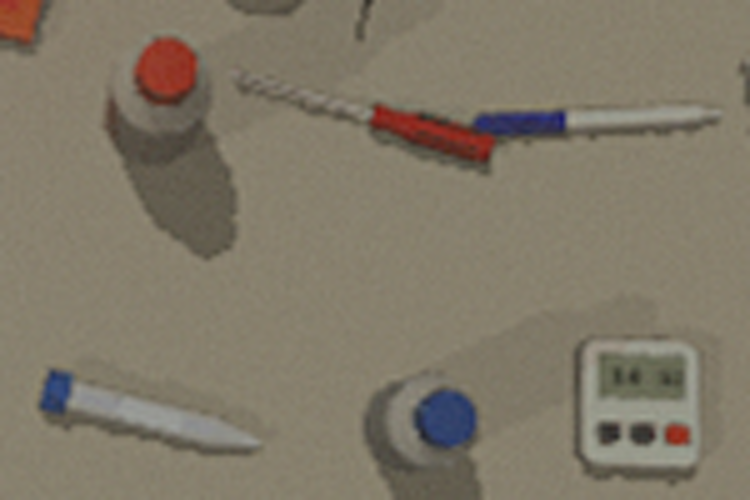

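The right rest has two equal pairs of cheeks, so it is the tube's. The middle one is the driver's, with narrow cheeks at the bottom (world -x). The blue-capped bottle is the shorter one at 0.106 m. I'll measure next.

```bash
python3 - <<'E'
from h import *
z=np.load("top0.npz"); im=z["im"]; d=z["d"]; P=pts("top",None,d); g=im.max(2).astype(int)
hsv=cv2.cvtColor(im,cv2.COLOR_RGB2HSV)
box=np.zeros(d.shape,bool); box[140:245,120:245]=1
# caddy outline via depth
m=(box&(P[...,2]>0.009)).astype(np.uint8); m=cv2.morphologyEx(m,cv2.MORPH_OPEN,np.ones((9,9)))
v,u=np.nonzero(m); W=ray("top",None,np.c_[u,v],0.017)[:,:2]
r=cv2.minAreaRect((W*1000).astype(np.float32)); print("caddy",r)
dark=(box&(g<70)).astype(np.uint8)
n,l,s,c=cv2.connectedComponentsWithStats(dark)
for i in range(1,n):
    if s[i,4]>8: print("dark",s[i],ray("top",None,c[i],0.026)[0].round(4)[:2])
def rect(mask,zz,name,full=False):
    n,l,s,c=cv2.connectedComponentsWithStats(mask.astype(np.uint8))
    i=1+np.argmax(s[1:,4]); v,u=np.nonzero(l==i); W=ray("top",None,np.c_[u,v],zz)[:,:2]
    r=cv2.minAreaRect((W*1000).astype(np.float32)); q=W-W.mean(0); e=np.linalg.eigh(q.T@q)[1][:,1]
    print(name,s[i,4],np.round(r[0],1),np.round(r[1],1),round(r[2],1),"mean",(W.mean(0)*1000).round(1),"axis",np.degrees(np.arctan2(e[1],e[0])).round(1))
S=lambda y0,y1,x0,x1:np.pad(np.ones((y1-y0,x1-x0),bool),((y0,384-y1),(x0,512-x1)))
red=(hsv[...,1]>130)&((hsv[...,0]<10)|(hsv[...,0]>170)); blue=(hsv[...,1]>100)&(abs(hsv[...,0].astype(int)-115)<15)
rect(red&S(140,165,265,300),.125,"redcap"); rect(blue&S(210,235,325,350),.104,"bluecap")
rect(red&S(158,175,318,352),.012,"handle"); rect(blue&S(158,170,340,370),.008,"pencap")
rect(blue&S(208,226,254,266),.013,"tubecap")
T=S(205,240,250,310)&(P[...,2]>0.006); rect(T,.011,"tube")
T=S(200,240,362,395)&(P[...,2]>0.008); rect(T,.015,"timer")
T=S(155,166,295,322)&((P[...,2]>0.005)); rect(T,.009,"shaft")
T=S(200,240,325,350)&(P[...,2]>0.09); rect(T,.104,"bottletop")
print(np.unique(g[box]//10*10,return_counts=True))
E
```

```text
caddy ((552.5060424804688, 199.19577026367188), (197.25355529785156, 253.56884765625), 0.17856277525424957)
dark [210 156  21  13  33] [0.6372 0.0886]
dark [134 193  19  37  61] [0.4832 0.3121]
dark [230 194   2  35  58] [0.4904 0.0713]
dark [138 196  19  27  88] [0.511  0.2991]
dark [153 200  15  24  42] [0.4925 0.2462]
dark [188 228  41   1  41] [0.4531 0.1295]
redcap 122 [623.4 -61.4] [26.5 29.6] 88.7 mean [623.9 -62. ] axis 154.5
bluecap 89 [ 455.8 -194.6] [24.3 21.5] 89.0 mean [ 456.1 -194.9] axis 91.8
handle 122 [ 614.4 -214.4] [65.6 14.5] 72.9 mean [ 614.2 -215.8] axis 72.4
pencap 53 [ 619.4 -263.8] [46.8  8.4] 89.2 mean [ 620.5 -264.1] axis 90.7
tubecap 30 [477.5  -8.6] [10.6 15.9] 89.0 mean [477.5  -8.4] axis 161.5
tube 268 [463.7 -55.3] [115.7  21.8] 72.6 mean [466.8 -50.5] axis 74.9
timer 624 [ 468.6 -316.6] [64.3 70.3] 86.2 mean [ 467.1 -316.4] axis -176.7
shaft 37 [ 639.3 -141.4] [70.7  3.8] 72.9 mean [ 638.9 -142.6] axis 73.1
bottletop 113 [ 457.1 -192.2] [26.8 27.6] 43.1 mean [ 456.9 -192.7] axis 95.5
(array([ 40,  50,  60,  70,  80,  90, 100, 110, 120, 130, 140, 150, 160]), array([  19,  119,  226,  229,  341,  424,  475,  505,  904, 5168, 1537,
       3106,   72]))
```

```bash
cat >> h.py <<'E'
def go(x,y,z,yaw=None):
    st=bot.read_state(); M=R.from_rotvec(st["tcp_rot"]).as_matrix(); p=np.array(st["tool_pos"])
    y0=np.degrees(np.arctan2(M[1,0],M[0,0])); t=0 if yaw is None else -((yaw-y0+180)%360-180)
    print("at",(p*1000).round(1),"yaw",round(y0,2),"tilt",(M[:2,2]*1000).round(1),"-> cm",(M.T@(np.array([x,y,z])-p)*100).round(2),"twist",round(t,2))
E
python3 - <<'E'
from h import *
f=lambda a,z: print((ray("top",None,np.array(a)/5+[125,145],z)[:,:2]*1000).round(1).tolist())
f([[139,323]],.036); f([[279,342],[327,342],[262,108],[357,108]],.030)
f([[405,150],[497,148],[405,318],[497,318]],.028); f([[62,62],[240,62],[62,235],[236,235]],.026)
f([[58,58],[528,58],[50,417],[532,420]],.016)
go(.43,-.24,.25,0)
E
```

```text
[[502.3, 270.2]]
[[491.8, 199.5], [491.4, 174.7], [615.7, 210.2], [615.0, 160.2]]
[[592.4, 135.0], [592.8, 86.5], [503.4, 134.6], [502.7, 86.7]]
[[642.9, 317.2], [641.6, 223.1], [550.1, 314.4], [548.7, 223.6]]
[[647.4, 322.8], [644.1, 70.8], [455.6, 321.0], [449.7, 69.6]]
at [ 149.  -657.7  230.2] yaw 12.76 tilt [-0.3  1.8] -> cm [ 36.63 -34.54  -1.91] twist 12.76
```

>>> step_arm(motion=[[8.5, 5, -4.5, -0.5, 2], [8.5, 9, -8.5, -1, 4], [8.5, 13, -12.5, -1.5, 6], [8.5, 17, -16, -1.9, 8], [8.5, 21, -20, -1.9, 10], [8.5, 25, -23.5, -1.9, 12], [8.5, 29, -27.5, -1.9, 12.8], [8.5, 33, -31, -1.9, 12.8], [8.5, 36.6, -34.5, -1.9, 12.8], [8.5, 36.6, -34.5, -1.9, 12.8], [8.5, 36.6, -34.5, -1.9, 12.8], [8.5, 36.6, -34.5, -1.9, 12.8], [8.5, 36.6, -34.5, -1.9, 12.8], [8.5, 36.6, -34.5, -1.9, 12.8], [8.5, 36.6, -34.5, -1.9, 12.8], [8.5, 36.6, -34.5, -1.9, 12.8]])

```text
time: 1.75
tool_pos: [0.4293, -0.242, 0.2502]
tcp_rot: [3.142, -0.004, -0.0]
wrist_force: [-0.2, -0.0, 0.4]
width: 0.995
grip_force: 0.0
```

```bash
python3 - <<'E'
from h import *
st,im,d=shot("wrist"); cv2.imwrite("pics/w1.png",im[:,:,::-1]); np.savez("w1.npz",im=im,d=d)
go(.457,-.193,.25,0)
P=pts("wrist",st,d); hsv=cv2.cvtColor(im,cv2.COLOR_RGB2HSV)
blue=((hsv[...,1]>100)&(abs(hsv[...,0].astype(int)-115)<15)).astype(np.uint8)
n,l,s,c=cv2.connectedComponentsWithStats(blue)
for i in range(1,n):
    if s[i,4]>50: print("blue",s[i],ray("wrist",st,c[i],.104)[0].round(4),np.median(P[l==i],0).round(4))
for nm,lo,hi in (("timer",.010,.025),("bt",.095,.12)):
    m=((P[...,2]>lo)&(P[...,2]<hi)).astype(np.uint8); m=cv2.morphologyEx(m,cv2.MORPH_OPEN,np.ones((5,5)))
    n,l,s,c=cv2.connectedComponentsWithStats(m)
    for i in range(1,n):
        if s[i,4]>300:
            W=P[l==i][:,:2]; r=cv2.minAreaRect((W*1000).astype(np.float32)); print(nm,s[i],np.round(r[0],1),np.round(r[1],1),round(r[2],1),(np.median(P[l==i],0)*1000).round(1))
E
```

```text
at [ 429.4 -241.8  250.2] yaw -0.14 tilt [-0.1 -0. ] -> cm [ 2.75 -4.89  0.02] twist -0.14
blue [ 33 100  21  22 286] [ 0.4855 -0.0645  0.104 ] [ 0.4796 -0.0123  0.0201]
blue [189 130  29  29 637] [ 0.4571 -0.1974  0.104 ] [ 0.4572 -0.1976  0.1045]
timer [  407     0   105   137 13494] [ 521.2 -463.2] [138.4 117. ] 5.8 [ 522.  -458.    12.2]
timer [ 296   87   62   65 3554] [ 466.5 -320.2] [63.6 67.9] 86.8 [ 468.2 -319.5   16.5]
timer [  33  100  105   38 1568] [466.6 -56.9] [109.7  21.6] 76.7 [467.6 -50.1  16.8]
bt [188 127  32  32 795] [ 456.9 -197.5] [26.1 26.7] 0.7 [ 457.1 -198.1  104.4]
```

View pics/w1.png

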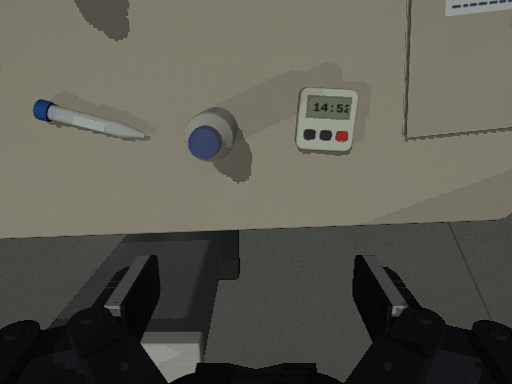

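The wrist view shows the short bottle's cap at (203,142), the timer at (327,120), and the tube at (90,118) in the background. The bottle is at (457,-197.5) mm and the timer at (466.5,-320) mm, turned -3.5°.

>>> step_arm(motion=[[8.5, 2.7, -4.4, 0, 0], [8.5, 2.7, -4.4, 4, 0], [8.5, 2.7, -4.4, 8, 0], [8.5, 2.7, -4.4, 12, 0], [8.5, 2.7, -4.4, 15, 0], [8.5, 2.7, -4.4, 18, 0], [8.5, 2.7, -4.4, 20, 0], [8.5, 2.7, -4.4, 21, 0], [8.5, 2.7, -4.4, 21, 0], [3, 2.7, -4.4, 21, 0], [3, 2.7, -4.4, 21, 0], [3, 2.7, -4.4, 21, 0], [3, 2.7, -4.4, 21, 0], [3, 2.7, -4.4, 21, 0], [3, 2.7, -4.4, 21, 0], [3, 2.7, -4.4, 21, 0], [3, 2.7, -4.4, 21, 0], [3, 2.7, -4.4, 20, 0], [3, 2.7, -4.4, 17, 0], [3, 2.7, -4.4, 11, 0]], force=35)

```text
time: 3.8
tool_pos: [0.4534, -0.1953, 0.1278]
tcp_rot: [-3.138, 0.001, 0.013]
wrist_force: [0.4, -0.1, -0.7]
width: 0.55
grip_force: 36.5
```

```bash
python3 - <<'E'
from h import *
go(.44,.20,.20,0)
print(bot.read_state()["width"]*85,bot.read_state()["wrist_force"])
E
```

```text
at [ 453.4 -195.3  127.8] yaw -0.03 tilt [-8.   3.9] -> cm [ -1.42 -39.55  -7.05] twist -0.03
46.7669739339009 [ 0.35933237 -0.10303195 -0.7265691 ]
```

>>> step_arm(motion=[[3, -0.5, -2, -4, 0], [3, -1, -5, -8, 0], [3, -1.4, -9, -11, 0], [3, -1.4, -13, -13, 0], [3, -1.4, -17, -13, 0], [3, -1.4, -21, -13, 0], [3, -1.4, -25, -13, 0], [3, -1.4, -29, -13, 0], [3, -1.4, -33, -13, 0], [3, -1.4, -37, -13, 0], [3, -1.4, -39.5, -13, 0], [3, -1.4, -39.5, -13, 0], [3, -1.4, -39.5, -13, 0], [3, -1.4, -39.5, -13, 0], [3, -1.4, -39.5, -13, 0], [3, -1.4, -39.5, -13, 0]])

```text
time: 5.4
tool_pos: [0.4432, 0.1971, 0.2603]
tcp_rot: [3.141, -0.003, 0.0]
wrist_force: [-0.5, 0.3, -0.8]
width: 0.553
grip_force: 36.7
```

```bash
python3 - <<'E'
from h import *
st,im,d=shot("wrist"); cv2.imwrite("pics/w2.png",im[:,:,::-1]); np.savez("w2.npz",im=im,d=d,p=st["tool_pos"],r=st["tcp_rot"])
go(.505,.272,.20,0); print(st["width"]*85,st["grip_force"])
E
```

```text
at [443.2 197.2 260.3] yaw -0.12 tilt [ 0.1 -0. ] -> cm [ 6.16 -7.49  6.04] twist -0.12
46.99765242572713 36.69545531272888
```

View pics/w2.png

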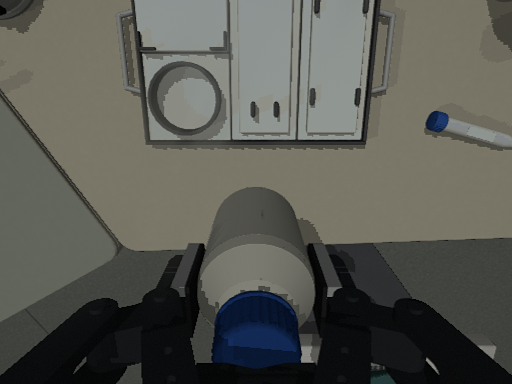

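The caddy fills the top of this view: collar ring at (185,98), narrow cheeks at (253,109) and (277,110), near tube cheeks at (312,97) and (358,97). The bottle is held upright.

```bash
cat > caddy.py <<'E'
from h import *
def dark(im,st,roi,zz,amin=15):
    x0,y0,x1,y1=roi; g=im.max(2); m=np.zeros(g.shape,np.uint8); m[y0:y1,x0:x1]=(g[y0:y1,x0:x1]<85)
    n,l,s,c=cv2.connectedComponentsWithStats(m)
    for i in range(1,n):
        if s[i,4]>=amin:
            v,u=np.nonzero(l==i); (e,_,_)=cv2.minAreaRect(np.c_[u,v].astype(np.float32))
            print("dark",s[i],"mean",(ray("wrist",st,c[i],zz)[0,:2]*1000).round(1),"box",(ray("wrist",st,e,zz)[0,:2]*1000).round(1))
E
python3 - <<'E'
from caddy import *
z=np.load("w2.npz"); im=z["im"]; d=z["d"]; st=dict(tool_pos=z["p"],tcp_rot=z["r"]); P=pts("wrist",st,d)
dark(im,st,(146,56,226,138),.036,60); dark(im,st,(240,95,290,125),.034); dark(im,st,(303,80,366,115),.028)
w=(P[...,2]>.029)&(P[...,2]<.043)&(P[...,0]<.6); w[150:]=0; w[:,:140]=0; w[:,230:]=0
v,u=np.nonzero(w); (c,r)=cv2.minEnclosingCircle((P[w][:,:2]*1000).astype(np.float32)); print("ring depth",w.sum(),c,r,(np.median(P[w],0)*1000).round(1))
m=(P[...,2]>.008)&(P[...,2]<.045); m[160:]=0; m=cv2.morphologyEx(m.astype(np.uint8),cv2.MORPH_OPEN,np.ones((15,15)))
m[:, :130]=0; m[:,390:]=0
W=P[m>0][:,:2]*1000; print("caddy y",np.percentile(W[:,1],[.2,99.8]),"xmin",np.percentile(W[:,0],.2))
print((ray("wrist",st,[[150,141],[365,141]],.016)*1000).round(1))
for zz,a in ((.010,"desk"),):print((P[100,420]*1000).round(1),(P[100,270]*1000).round(1),(P[100,340]*1000).round(1),(P[100,190]*1000).round(1))
E
```

```text
dark [ 148   61   74   75 1377] mean [504.2 276.1] box [504.9 271. ]
dark [146 101   4  37  93] mean [479.2 312.8] box [483.1 311.8]
dark [251 102   6  16  72] mean [493.  199.1] box [492.6 198.6]
dark [274 102   6  16  83] mean [492.9 174.3] box [492.6 174.1]
dark [310  88   6  18  88] mean [505.7 135.8] box [505.6 135.4]
dark [354  88   7  19  91] mean [505.5  87.5] box [505.1  87.6]
dark [363  91   3  24  41] mean [496.7  78.9] box [499.3  79.7]
ring depth 1016 (520.2778930664062, 269.09063720703125) 55.18706512451172 [506.7 276.2  35.6]
caddy y [ 75.31436228 322.47347734] xmin 453.1973054490347
[[456.2 317.7  16. ]
 [455.7  70.7  16. ]]
[ 5.003e+02  6.600e+00 -3.000e-01] [501.7 180.5  20.1] [501.4 103.5  18.8] [501.5 269.5  12.9]
```

>>> step_arm(motion=[[3, 3, -4, 0, 0], [3, 6.1, -7.4, 0, 0], [3, 6.1, -7.4, 3, 0], [3, 6.1, -7.4, 7, 0], [3, 6.1, -7.4, 11, 0], [3, 6.1, -7.4, 14, 0], [3, 6.1, -7.4, 17, 0], [3, 6.1, -7.4, 19, 0], [3, 6.1, -7.4, 20, 0], [3, 6.1, -7.4, 20.6, 0], [3, 6.1, -7.4, 20.7, 0], [3, 6.1, -7.4, 20.7, 0], [3, 6.1, -7.4, 20.7, 0], [3, 6.1, -7.4, 20.7, 0]])

```text
time: 6.85
tool_pos: [0.5047, 0.2722, 0.054]
tcp_rot: [-3.141, 0.001, -0.002]
wrist_force: [0.6, 0.1, -1.1]
width: 0.552
grip_force: 36.9
```

>>> step_arm(motion=[[3, 0, 0, 0.15, 0], [3, 0, 0, 0.15, 0], [3, 0, 0, 0.15, 0], [7.5, 0, 0, 0.15, 0], [7.5, 0, 0, 0.15, 0], [7.5, 0, 0, 0.15, 0], [7.5, 0, 0, 0.15, 0], [7.5, 0, 0, 0.15, 0], [7.5, 0, 0, 0.15, 0], [7.5, 0, 0, -1.5, 0], [7.5, 0, 0, -5, 0], [8.5, 0, 0, -10, 0], [8.5, 0, 0, -15, 0], [8.5, 0, 0, -19, 0], [8.5, 0, 0, -19, 0], [8.5, 0, 0, -19, 0], [8.5, 0, 0, -19, 0]])

```text
time: 8.55
tool_pos: [0.5032, 0.2715, 0.2416]
tcp_rot: [3.14, -0.001, -0.004]
wrist_force: [-0.3, -0.3, -1.1]
width: 0.996
grip_force: 0.0
```

```bash
python3 - <<'E'
from h import *
st,im,d=shot("wrist"); P=pts("wrist",st,d); m=P[...,2]>.10; m[:, :100]=0;m[300:]=0
m&=(abs(P[...,1]-.27)<.05)&(abs(P[...,0]-.5)<.06); W=P[m]*1000; print(m.sum(), ((W.max(0)+W.min(0))/2).round(1), np.median(W,0).round(1))
go(.4665,-.320,.24,-3.5)
E
```

```text
4163 [503.6 270.8 195.3] [511.2 272.1 266.8]
at [503.  271.4 240.9] yaw -0.04 tilt [-3.6 -1.7] -> cm [-3.61 59.14  0.21] twist 3.46
```

>>> step_arm(motion=[[8.5, 0, 4, 0.2, 3.5], [8.5, 0, 9, 0.2, 3.5], [8.5, -1, 14, 0.2, 3.5], [8.5, -1, 19, 0.2, 3.5], [8.5, -2, 24, 0.2, 3.5], [8.5, -2, 29, 0.2, 3.5], [8.5, -3, 34, 0.2, 3.5], [8.5, -3, 39, 0.2, 3.5], [8.5, -3.6, 44, 0.2, 3.5], [8.5, -3.6, 49, 0.2, 3.5], [8.5, -3.6, 54, 0.2, 3.5], [8.5, -3.6, 58, 0.2, 3.5], [8.5, -3.6, 59.1, 0.2, 3.5], [8.5, -3.6, 59.1, 0.2, 3.5], [8.5, -3.6, 59.1, 0.2, 3.5], [8.5, -3.6, 59.1, 0.2, 3.5], [8.5, -3.6, 59.1, 0.2, 3.5]])

```text
time: 10.3
tool_pos: [0.468, -0.3174, 0.2412]
tcp_rot: [-3.14, 0.094, 0.0]
wrist_force: [-0.5, -0.1, -0.3]
width: 0.998
grip_force: 0.0
```

```bash
cat >> h.py <<'E'
def blobs(st,d,lo,hi,cx,cy,r,k=3):
    P=pts("wrist",st,d); m=((P[...,2]>lo)&(P[...,2]<hi)&(np.hypot(P[...,0]-cx,P[...,1]-cy)<r)&(d>0)).astype(np.uint8); m=cv2.morphologyEx(m,cv2.MORPH_OPEN,np.ones((k,k)))
    n,l,s,c=cv2.connectedComponentsWithStats(m)
    for i in range(1,n):
        if s[i,4]>150:
            W=P[l==i][:,:2]; q=cv2.minAreaRect((W*1000).astype(np.float32)); print("blob",s[i],np.round(q[0],1),np.round(q[1],1),round(q[2],1),(np.median(P[l==i],0)*1000).round(1))
E
python3 - <<'E'
from h import *
go(.4665,-.320,-.002,-3.5)
st,im,d=shot("wrist"); blobs(st,d,.010,.025,.4665,-.320,.07); cv2.imwrite("pics/w3.png",im[:,:,::-1])
st,im,d=shot("top"); P=pts("top",None,d); m=(P[...,2]>.09)&(P[...,2]<.125)&(P[...,1]>.2)&(P[...,1]<.33)&(P[...,0]<.6); print("bottle",m.sum(),(np.median(P[m],0)*1000).round(1),(P[m].min(0)*1000).round(1),(P[m].max(0)*1000).round(1))
E
```

```text
at [ 468.  -317.4  241.2] yaw -3.42 tilt [-0.1  0.4] -> cm [-0.13  0.28 24.32] twist 0.08
blob [ 229  125   59   61 3391] [ 466.6 -320.6] [64. 68.] 87.0 [ 468.5 -320.7   16.4]
bottle 199 [502.1 269.9 113.9] [486.9 254.2  90.4] [523.8 289.9 120.9]
```

>>> step_arm(motion=[[8.5, -0.1, 0.3, 4, -0.4], [8.5, -0.1, 0.3, 9, -0.4], [8.5, -0.1, 0.3, 14, -0.4], [8.5, -0.1, 0.3, 18, -0.4], [8.5, -0.1, 0.3, 21, -0.4], [8.5, -0.1, 0.3, 23, -0.4], [8.5, -0.1, 0.3, 24, -0.4], [8.5, -0.1, 0.3, 24.2, -0.4], [8.5, -0.1, 0.3, 24.2, -0.4], [8.5, -0.1, 0.3, 24.2, -0.4], [5, -0.1, 0.3, 24.2, -0.4], [5, -0.1, 0.3, 24.2, -0.4], [5, -0.1, 0.3, 24.2, -0.4], [5, -0.1, 0.3, 24.2, -0.4], [5, -0.1, 0.3, 24.2, -0.4], [5, -0.1, 0.3, 24.2, -0.4], [5, -0.1, 0.3, 24.2, -0.4]], force=35)

```text
time: 12.1
tool_pos: [0.4676, -0.3227, 0.0009]
tcp_rot: [3.139, -0.086, 0.003]
wrist_force: [0.1, 0.2, 6.3]
width: 0.74
grip_force: 39.0
```

>>> step_arm(motion=[[5, 0, 0, -1, 0], [5, 0, 0, -4, 0], [5, 0, 0, -8, 0], [5, 0, 0, -12, 0], [5, 0, 0, -16, 0], [5, 0, 0, -20, 0], [5, 0, 0, -20, 0], [5, 0, 0, -20, 0], [5, 0, 0, -20, 0]])

```text
time: 13.0
tool_pos: [0.4656, -0.3212, 0.1979]
tcp_rot: [-3.139, 0.086, 0.003]
wrist_force: [-0.1, -0.8, -1.4]
width: 0.734
grip_force: 38.7
```

```bash
python3 - <<'E'
from h import *
go(.598,.2715,.20,0)
st,im,d=shot("wrist"); print(st["width"]*85,st["wrist_force"],st["grip_force"]); cv2.imwrite("pics/w4.png",im[:,:,::-1])
E
```

```text
at [ 465.6 -321.2  197.9] yaw -3.14 tilt [-2.1  1.5] -> cm [  9.98 -59.9   -0.15] twist -3.14
62.39532373377398 [-0.07021056 -0.78793551 -1.41235588] 38.7058299779892
```

View pics/w4.png

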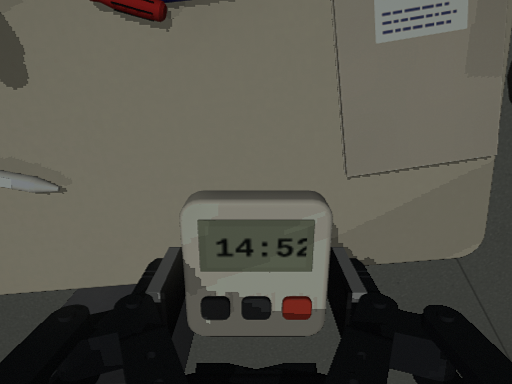

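>>> step_arm(motion=[[5, 0.5, -4, -1, -1], [5, 1, -9, -1, -3.1], [5, 2, -14, -1, -3.1], [5, 3, -19, -1, -3.1], [5, 4, -24, -1, -3.1], [5, 5, -29, -1, -3.1], [5, 6, -34, -1, -3.1], [5, 7, -39, -1, -3.1], [5, 8, -44, -1, -3.1], [5, 9, -49, -1, -3.1], [5, 10, -54, -1, -3.1], [5, 10, -58, -1, -3.1], [5, 10, -59.9, -1, -3.1], [5, 10, -59.9, -1, -3.1], [5, 10, -59.9, -1, -3.1], [5, 10, -59.9, -1, -3.1], [5, 10, -59.9, -1, -3.1]])

```text
time: 14.75
tool_pos: [0.5992, 0.2689, 0.2091]
tcp_rot: [3.141, -0.004, -0.001]
wrist_force: [0.0, 0.3, -0.4]
width: 0.739
grip_force: 38.8
```

```bash
python3 - <<'E'
from h import *
go(.599,.2715,.023,0)
E
```

```text
at [599.2 268.9 209.1] yaw -0.14 tilt [-0.6 -0.6] -> cm [-1.000e-02 -2.700e-01  1.861e+01] twist -0.14
```

>>> step_arm(motion=[[5, 0, -0.2, 4, -0.1], [5, 0, -0.2, 8, -0.1], [5, 0, -0.2, 12, -0.1], [5, 0, -0.2, 15, -0.1], [5, 0, -0.2, 17, -0.1], [5, 0, -0.2, 18, -0.1], [5, 0, -0.2, 18.5, -0.1], [5, 0, -0.2, 18.7, -0.1], [5, 0, -0.2, 18.8, -0.1], [5, 0, -0.2, 18.8, -0.1], [5, 0, -0.2, 18.8, -0.1], [5, 0, -0.2, 18.8, -0.1]])

```text
time: 15.95
tool_pos: [0.5997, 0.273, 0.0221]
tcp_rot: [-3.141, -0.002, -0.002]
wrist_force: [-0.0, -0.6, -0.7]
width: 0.734
grip_force: 38.8
```

>>> step_arm(motion=[[5, 0, 0, 0.15, 0], [5, 0, 0, 0.15, 0], [5, 0, 0, 0.15, 0], [8, 0, 0, 0.15, 0], [8, 0, 0, 0.15, 0], [8, 0, 0, 0.15, 0], [8, 0, 0, 0.15, 0], [8, 0, 0, 0.15, 0], [8, 0, 0, -2, 0], [8, 0, 0, -6, 0], [8.5, -2, 2, -11, 0], [8.5, -4, 4, -16, 0], [8.5, -8, 6, -20, 0], [8.5, -11, 8, -22, 0], [8.5, -12, 8, -22, 0], [8.5, -12, 8, -22, 0], [8.5, -12, 8, -22, 0]])

```text
time: 17.65
tool_pos: [0.4796, 0.1927, 0.2415]
tcp_rot: [-3.141, -0.002, -0.002]
wrist_force: [-0.0, -0.9, -0.8]
width: 0.994
grip_force: 0.0
```

```bash
python3 - <<'E'
from h import *
st,im,d=shot("wrist"); cv2.imwrite("pics/w5.png",im[:,:,::-1]); np.savez("w5.npz",im=im,d=d,p=st["tool_pos"],r=st["tcp_rot"])
blobs(st,d,.032,.045,.6,.272,.06); blobs(st,d,.105,.125,.504,.272,.05)
go(.4637,-.0575,.15,73)
E
```

```text
blob [ 135    0   72   75 4976] [596.7 272.2] [64.7 63.8] 0.5 [598.3 271.5  36.4]
blob [140 135  37  34 975] [503.2 271.8] [26.9 27. ] 71.1 [504.3 270.8 116.3]
at [479.6 192.7 240.8] yaw 0.07 tilt [0. 0.] -> cm [-1.62 25.02  9.07] twist -72.93
```

View pics/w5.png

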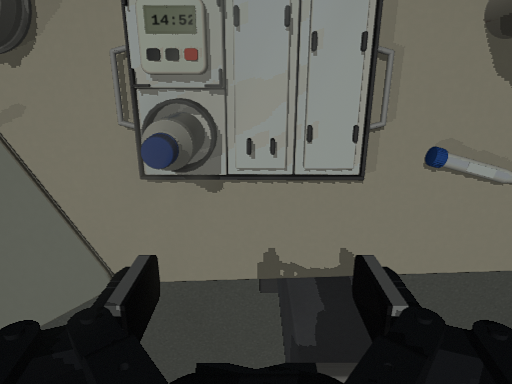

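The timer lies flat between its stops at (175,33) and the bottle stands in the collar at (160,150). All of the rest cheeks are visible: driver's at (237,15), (288,15), (249,146) and (273,146); tube's at (314,42), (364,42), (310,133) and (355,133).

```bash
python3 - <<'E'
from caddy import *
z=np.load("w5.npz"); im=z["im"]; st=dict(tool_pos=z["p"],tcp_rot=z["r"])
dark(im,st,(230,2,293,30),.028,40); dark(im,st,(240,130,285,160),.036,40); dark(im,st,(303,25,369,60),.028,40); dark(im,st,(303,115,360,150),.028,40)
E
```

```text
dark [233   5   6  22 103] mean [617.2 210.9] box [617.2 211.4]
dark [285   6   7  24 129] mean [616.9 161.9] box [615.5 161.5]
dark [247 138   8  17  95] mean [494.  198.4] box [494.  197.5]
dark [270 138   7  17  94] mean [494.1 174.5] box [494.  174.1]
dark [311  31   7  21 118] mean [595.  135.8] box [595.1 135.7]
dark [360  31   8  24 124] mean [594.8  87.5] box [593.9  87.5]
dark [306 125   7  18  98] mean [505.9 135.8] box [505.8 136.1]
dark [352 125   7  18  95] mean [506.1  87.7] box [505.9  87.6]
```

>>> step_arm(motion=[[8.5, -0.5, 3, 0, -8], [8.5, -1, 6, 0, -16], [8.5, -1.6, 9, 0, -24], [8.5, -1.6, 12, 0, -32], [8.5, -1.6, 15, 0, -40], [8.5, -1.6, 18, 0, -48], [8.5, -1.6, 21, 0, -56], [8.5, -1.6, 23, 0, -64], [8.5, -1.6, 25, 2, -71], [6, -1.6, 25, 5, -73], [5, -1.6, 25, 8, -73], [5, -1.6, 25, 9, -73], [5, -1.6, 25, 9, -73], [5, -1.6, 25, 9, -73], [5, -1.6, 25, 9, -73]])

```text
time: 19.2
tool_pos: [0.4652, -0.0575, 0.1529]
tcp_rot: [2.522, 1.869, 0.003]
wrist_force: [0.6, 0.1, -0.5]
width: 0.584
grip_force: 0.0
```

```bash
python3 - <<'E'
from h import *
st,im,d=shot("wrist"); cv2.imwrite("pics/w6.png",im[:,:,::-1]); blobs(st,d,.006,.03,.4637,-.0575,.08,2)
go(.4637,-.0575,.002,73)
E
```

```text
blob [ 242  111   27  129 2416] [466.3 -51.3] [145.3  21.9] 73.5 [467.8 -47.3  17.4]
at [465.1 -57.5 153. ] yaw 73.09 tilt [ 3.  -0.5] -> cm [-0.04 -0.18 15.1 ] twist 0.09
```

View pics/w6.png

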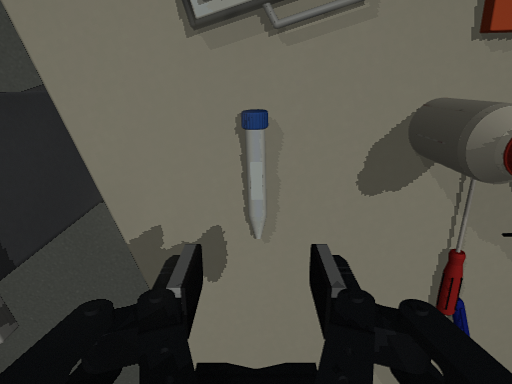

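The tube's cap is at (255,119) and its tip at (258,238).

```bash
python3 - <<'E'
from h import *
st=bot.read_state(); a,b=ray("wrist",st,[[255,111],[258,238]],.011)[:,:2]*1000
c=(a+b)/2; print(a,b,c,np.linalg.norm(a-b),np.degrees(np.arctan2(*(a-b)[::-1])))
go(c[0]/1000,c[1]/1000,.002,np.degrees(np.arctan2(*(a-b)[::-1])))
E
```

```text
[479.96021815  -4.36501192] [ 449.09392582 -115.28793874] [464.52707199 -59.82647533] 115.13741224201685 74.44982080665528
at [465.1 -57.5 153. ] yaw 73.09 tilt [ 3.  -0.5] -> cm [-0.24 -0.04 15.1 ] twist -1.36
```

>>> step_arm(motion=[[5, -0.2, 0, 4, -1], [5, -0.2, 0, 8, -1], [5, -0.2, 0, 11, -1], [5, -0.2, 0, 13.5, -1], [5, -0.2, 0, 14.7, -1], [5, -0.2, 0, 14.9, -1], [5, -0.2, 0, 14.9, -1], [5, -0.2, 0, 14.9, -1], [0.8, -0.2, 0, 14.9, -1], [0.8, -0.2, 0, 14.9, -1], [0.8, -0.2, 0, 14.9, -1], [0.8, -0.2, 0, 14.9, -1], [0.8, -0.2, 0, 14.9, -1], [0.8, -0.2, 0, 14.9, -1], [0.8, -0.2, 0, 14.9, -1], [0.8, -0.2, 0, 14.9, -1], [0.8, -0.2, 0, 14.9, -1]], force=25)

```text
time: 20.95
tool_pos: [0.4639, -0.0595, 0.0031]
tcp_rot: [2.507, 1.892, 0.001]
wrist_force: [-1.7, -0.8, 5.3]
width: 0.181
grip_force: 26.2
```

>>> step_arm(motion=[[0.8, 0, 0, -1, 0], [0.8, 0, 0, -4, 0], [0.8, 0, 0, -8, 0], [0.8, 0, 0, -12, 0], [0.8, 0, 0, -15, 8], [0.8, 0, 0, -15, 16], [0.8, 0, 0, -15, 24], [0.8, 0, 0, -15, 32], [0.8, 0, 0, -15, 40], [0.8, 0, 0, -15, 48], [0.8, 0, 0, -15, 56], [0.8, 0, 0, -15, 64], [0.8, 0, 0, -15, 72], [0.8, 0, 0, -15, 74.2], [0.8, 0, 0, -15, 74.2], [0.8, 0, 0, -15, 74.2], [0.8, 0, 0, -15, 74.2]])

```text
time: 22.65
tool_pos: [0.4629, -0.0593, 0.1524]
tcp_rot: [3.142, -0.003, -0.0]
wrist_force: [-0.5, 0.1, -0.3]
width: 0.185
grip_force: 25.6
```

```bash
python3 - <<'E'
from h import *
st,im,d=shot("wrist"); cv2.imwrite("pics/w7.png",im[:,:,::-1]); go(.5504,.1117,.15,0); print(st["width"]*85)
E
```

```text
at [462.9 -59.3 152.3] yaw -0.1 tilt [-0.1 -0. ] -> cm [  8.72 -17.12   0.23] twist -0.1
15.68941502714348
```

View pics/w7.png

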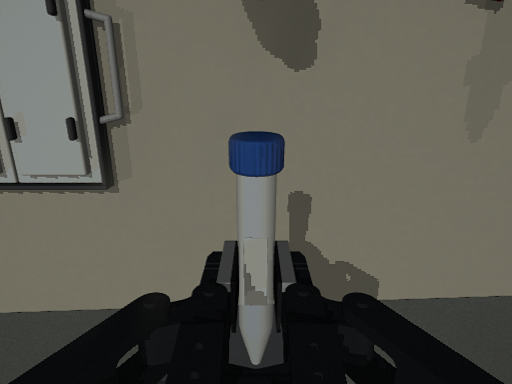

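>>> step_arm(motion=[[0.8, 2, -4, -1, 0], [0.8, 4, -8, -1, 0], [0.8, 6, -12, -1, 0], [0.8, 8.7, -16, -1, 0], [0.8, 8.7, -17.1, -1, 0], [0.8, 8.7, -17.1, 0, 0], [0.8, 8.7, -17.1, 4, 0], [0.8, 8.7, -17.1, 8, 0], [0.8, 8.7, -17.1, 11, 0], [0.8, 8.7, -17.1, 12.4, 0], [0.8, 8.7, -17.1, 12.7, 0], [0.8, 8.7, -17.1, 12.8, 0], [0.8, 8.7, -17.1, 12.8, 0], [0.8, 8.7, -17.1, 12.8, 0]])

```text
time: 24.1
tool_pos: [0.5515, 0.1114, 0.0256]
tcp_rot: [-3.141, 0.004, -0.004]
wrist_force: [0.0, 0.6, 0.2]
width: 0.181
grip_force: 25.6
```

```bash
python3 - <<'E'
from h import *
go(.5504,.1117,.023,0); st,im,d=shot("wrist"); hsv=cv2.cvtColor(im,cv2.COLOR_RGB2HSV); m=(hsv[...,1]>100)&(abs(hsv[...,0].astype(int)-115)<15); m[:,:200]=0;m[:,310:]=0
v,u=np.nonzero(m); print(u.min(),u.max(),v.min(),v.max(),ray("wrist",st,[(u.min()+u.max())/2,v.min()],.031), st["wrist_force"])
E
```

```text
at [551.5 111.4  25.6] yaw -0.15 tilt [2.4 0.3] -> cm [-0.11 -0.03  0.26] twist -0.15
200 309 132 383 [[0.61026759 0.11112092 0.031     ]] [0.04780075 0.57659491 0.1991521 ]
```

>>> step_arm(motion=[[0.8, -0.1, 0, 0.15, 0], [0.8, -0.1, 0, 0.25, 0], [0.8, -0.1, 0, 0.25, 0], [0.8, -0.1, 0, 0.25, 0], [4, -0.1, 0, 0.25, 0], [4, -0.1, 0, 0.25, 0], [4, -0.1, 0, 0.25, 0], [4, -0.1, 0, 0.25, 0], [4, -0.1, 0, 0.25, 0], [4, -0.1, 0, -3, 0], [4, -0.1, 0, -7, 0], [4, -1, 0, -12, 0], [4, -4, 2, -17, 0], [4, -7, 5, -20, 0], [4, -7, 5, -20, 0], [4, -7, 5, -20, 0], [4, -7, 5, -20, 0]])

```text
time: 25.85
tool_pos: [0.4802, 0.0618, 0.2233]
tcp_rot: [-3.141, 0.005, 0.001]
wrist_force: [1.1, 0.5, -1.2]
width: 0.473
grip_force: 0.0
```

```bash
python3 - <<'E'
from h import *
st,im,d=shot("wrist"); cv2.imwrite("pics/w8.png",im[:,:,::-1]); blobs(st,d,.027,.05,.55,.112,.07,2)
go(.615,-.217,.20,73)
E
```

```text
blob [ 189   23   26  130 2272] [548.6  89.6] [119.1  57.7] 1.5 [560.3 108.6  37.1]
at [480.   62.  222.6] yaw -0.14 tilt [-2.2  0.3] -> cm [13.57 27.86  2.22] twist -73.14
```

View pics/w8.png

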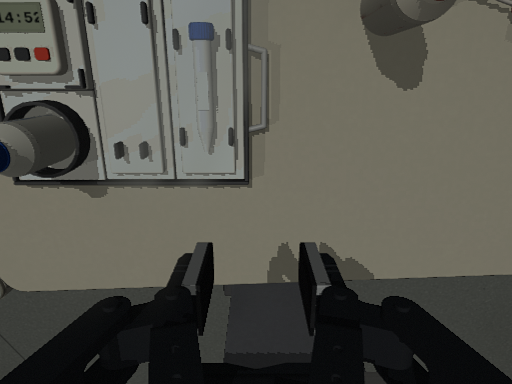

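The tube lies on its rest between both cheek pairs: cap at (201,32), tip at (206,150). On to the screwdriver.

>>> step_arm(motion=[[4, 1, 3, 0, -8], [4, 2, 6, 0, -16], [4, 4, 9, 0, -24], [4, 5, 12, 0, -32], [4, 7, 15, 0, -40], [4, 8, 18, 0, -48], [4, 10, 21, 0, -56], [4, 11, 24, 0, -64], [4, 12, 26, 0, -72], [4, 13.5, 28, 2, -73], [4, 13.5, 28, 4, -73], [4, 13.5, 28, 4, -73], [4, 13.5, 28, 4, -73], [4, 13.5, 28, 4, -73], [4, 13.5, 28, 4, -73]])

```text
time: 27.4
tool_pos: [0.6154, -0.2184, 0.1854]
tcp_rot: [2.526, 1.866, 0.002]
wrist_force: [-0.4, 0.6, 0.6]
width: 0.473
grip_force: 0.0
```

```bash
python3 - <<'E'
from h import *
go(.615,-.217,.18,73)
st,im,d=shot("wrist"); cv2.imwrite("pics/w9.png",im[:,:,::-1]); hsv=cv2.cvtColor(im,cv2.COLOR_RGB2HSV)
m=((hsv[...,1]>130)&((hsv[...,0]<10)|(hsv[...,0]>170))).astype(np.uint8)
n,l,s,c=cv2.connectedComponentsWithStats(m)
for i in range(1,n):
    if s[i,4]>200:
        v,u=np.nonzero(l==i); W=ray("wrist",st,np.c_[u,v],.012)[:,:2]*1000; q=cv2.minAreaRect(W.astype(np.float32)); e=np.linalg.eigh(np.cov(W.T))[1][:,1]; print(s[i],q,np.degrees(np.arctan2(e[1],e[0])))
E
```

```text
at [ 615.4 -218.4  185.4] yaw 72.91 tilt [ 1.6 -0.6] -> cm [ 0.12 -0.08  0.54] twist -0.09
[ 247  129   19   71 1113] ((615.408935546875, -216.5537872314453), (68.8888931274414, 17.63577651977539), 72.90771484375) 72.49357661350511
[ 496  170   16   85 1130] ((838.7323608398438, -338.5802307128906), (93.19407653808594, 15.251629829406738), 86.1883544921875) 84.7750274739039
```

View pics/w9.png

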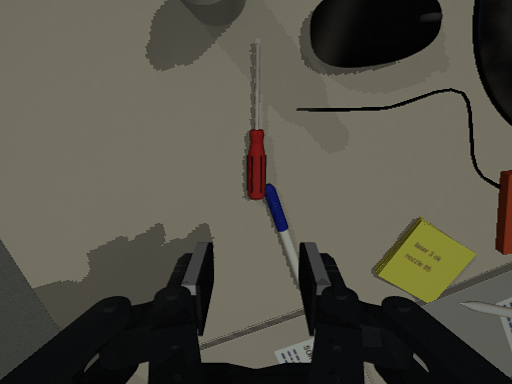

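The driver's handle spans (247–266, 129–199) and the pen cap starts at (270,184), beside the handle's end. I'll grasp 5 mm towards the shaft to stay clear of the pen.

>>> step_arm(motion=[[4, 0.7, -0.05, 4, 0], [4, 0.7, -0.05, 8, 0], [4, 0.7, -0.05, 12, 0], [4, 0.7, -0.05, 15, 0], [4, 0.7, -0.05, 17, 0], [4, 0.7, -0.05, 18, 0], [4, 0.7, -0.05, 18.2, 0], [4, 0.7, -0.05, 18.2, 0], [4, 0.7, -0.05, 18.2, 0], [0.8, 0.7, -0.05, 18.2, 0], [0.8, 0.7, -0.05, 18.2, 0], [0.8, 0.7, -0.05, 18.2, 0], [0.8, 0.7, -0.05, 18.2, 0], [0.8, 0.7, -0.05, 18.2, 0], [0.8, 0.7, -0.05, 18.2, 0], [0.8, 0.7, -0.05, 18.2, 0]], force=35)

```text
time: 29.05
tool_pos: [0.6175, -0.2124, 0.0039]
tcp_rot: [2.526, 1.864, 0.002]
wrist_force: [-0.3, 0.6, 6.1]
width: 0.2
grip_force: 35.2
```

>>> step_arm(motion=[[0.8, 0, 0, -1, 0], [0.8, 0, 0, -3, 0], [0.8, 0, 0, -7, 0], [0.8, 0, 0, -11, 0], [0.8, 0, 0, -15, 0], [0.8, 0, 0, -19, 0], [0.8, 0, 0, -20, 0], [0.8, 0, 0, -20, 0], [0.8, 0, 0, -20, 0], [0.8, 0, 0, -20, 0]])

```text
time: 30.05
tool_pos: [0.6145, -0.2112, 0.1992]
tcp_rot: [-2.524, -1.863, 0.004]
wrist_force: [-0.3, 0.5, -1.3]
width: 0.203
grip_force: 34.5
```

```bash
python3 - <<'E'
from h import *
st,im,d=shot("wrist"); cv2.imwrite("pics/w10.png",im[:,:,::-1]); go(.586,.1863,.20,180); print(st["width"]*85,st["q"].round(2))
E
```

```text
at [ 614.6 -211.3  199.2] yaw 72.86 tilt [-4.7  1.8] -> cm [ 3.715e+01 -1.445e+01  1.000e-02] twist -107.14
17.265767507903185 [-0.37  0.24  1.69  0.    1.21 -0.07]
```

View pics/w10.png

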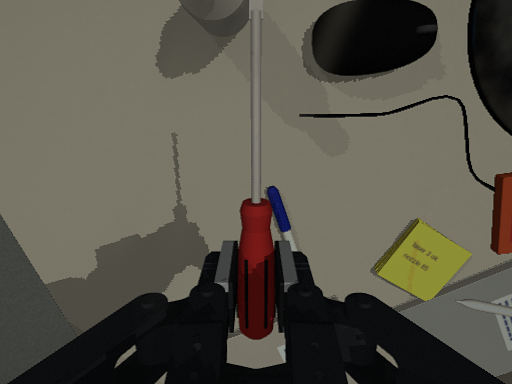

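>>> step_arm(motion=[[0.8, 2.5, -1, -1, -8], [0.8, 5, -2, -1, -16], [0.8, 8, -3, -1, -24], [0.8, 11, -4.2, -1, -32], [0.8, 14, -5.4, -1, -40], [0.8, 17, -6.6, -1, -48], [0.8, 20, -7.8, -1, -56], [0.8, 23, -9, -1, -64], [0.8, 26, -10, -1, -72], [0.8, 29, -11.3, -1, -80], [0.8, 32, -12.5, -1, -88], [0.8, 35, -13.6, -1, -96], [0.8, 37.1, -14.4, -1, -104], [0.8, 37.1, -14.4, -1, -107.1], [0.8, 37.1, -14.4, -1, -107.1], [0.8, 37.1, -14.4, -1, -107.1], [0.8, 37.1, -14.4, -1, -107.1], [0.8, 37.1, -14.4, -1, -107.1], [0.8, 37.1, -14.4, -1, -107.1]])

```text
time: 32.0
tool_pos: [0.588, 0.1845, 0.2122]
tcp_rot: [-0.003, -3.142, 0.0]
wrist_force: [-0.4, 1.3, -0.2]
width: 0.2
grip_force: 34.5
```

```bash
python3 - <<'E'
from h import *
go(.586,.1863,.07,180)
st,im,d=shot("wrist"); cv2.imwrite("pics/w11.png",im[:,:,::-1])
E
```

```text
at [588.  184.5 212.2] yaw 179.9 tilt [-0. -0.] -> cm [ 0.2   0.18 14.22] twist -0.1
```

View pics/w11.png

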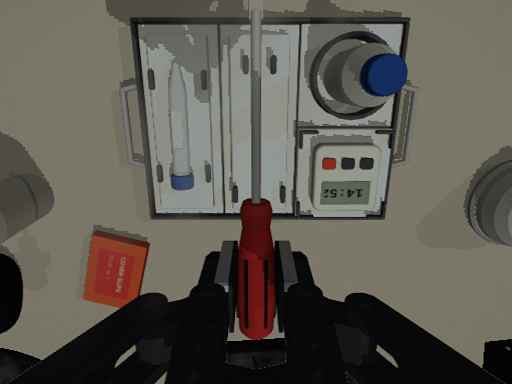

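The driver is straight in the gripper over its rest: shaft at column 256 between the narrow cheeks at (245,63) and (272,63). The bottle, timer and tube are all in place.

>>> step_arm(motion=[[0.8, 0.2, 0.2, 3, 0], [0.8, 0.2, 0.2, 7, 0], [0.8, 0.2, 0.2, 11, 0], [0.8, 0.2, 0.2, 14, 0], [0.8, 0.2, 0.2, 16, 0], [0.8, 0.2, 0.2, 17.5, 0], [0.8, 0.2, 0.2, 18.3, 0], [0.8, 0.2, 0.2, 18.7, 0], [0.8, 0.2, 0.2, 18.7, 0], [0.8, 0.2, 0.2, 18.7, 0], [0.8, 0.2, 0.2, 18.7, 0]])

```text
time: 33.15
tool_pos: [0.587, 0.1874, 0.0266]
tcp_rot: [0.001, 3.139, 0.001]
wrist_force: [-0.4, -0.1, 0.1]
width: 0.198
grip_force: 34.4
```

```bash
python3 - <<'E'
from h import *
go(.586,.1863,.0235,180)
st,im,d=shot("wrist"); cv2.imwrite("pics/w12.png",im[:,:,::-1]); print(st["wrist_force"])
hsv=cv2.cvtColor(im,cv2.COLOR_RGB2HSV); m=(hsv[...,1]>130)&((hsv[...,0]<10)|(hsv[...,0]>170)); m[:,:225]=0; m[:,290:]=0; v,u=np.nonzero(m)
print(v.min(),v.max(),ray("wrist",st,[[256,v.min()],[256,v.max()]],.031))
E
```

```text
at [587.  187.4  26.6] yaw 179.97 tilt [2.3 0.6] -> cm [ 0.1  -0.11  0.31] twist -0.03
[-0.40197158 -0.07247435  0.07053617]
198 339 [[0.55405319 0.18689413 0.031     ]
 [0.62916994 0.18688735 0.031     ]]
```

View pics/w12.png

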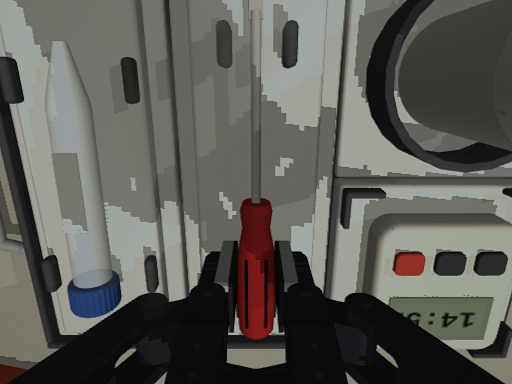

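The shaft lies between the narrow cheeks at (224,44) and (290,44), about 2.5 mm above the bed. I'll lower it and release.

>>> step_arm(motion=[[0.8, 0, -0.1, 0.15, 0], [0.8, 0, -0.1, 0.25, 0], [0.8, 0, -0.1, 0.25, 0], [0.8, 0, -0.1, 0.25, 0], [3.5, 0, -0.1, 0.25, 0], [3.5, 0, -0.1, 0.25, 0], [3.5, 0, -0.1, 0.25, 0], [3.5, 0, -0.1, 0.25, 0], [3.5, 0, -0.1, 0.25, 0], [3.5, 0, -0.1, -3, 0], [3.5, 0, -0.1, -7, 0], [3.5, 0, -0.1, -12, 0], [3.5, 0, -0.1, -17, 0], [3.5, 0, -0.1, -22, 0], [3.5, -2, -0.1, -24, 0], [3.5, -5, -0.1, -24, 0], [3.5, -5, -0.1, -24, 0], [3.5, -5, -0.1, -24, 0], [3.5, -5, -0.1, -24, 0]])

```text
time: 35.1
tool_pos: [0.6348, 0.1859, 0.264]
tcp_rot: [-0.001, -3.139, 0.001]
wrist_force: [-0.7, -0.4, -0.2]
width: 0.407
grip_force: 0.0
```

```bash
python3 - <<'E'
from h import *
st,im,d=shot("wrist"); cv2.imwrite("pics/w13.png",im[:,:,::-1]); print(st["tool_pos"],st["wrist_force"],st["time"])
E
```

```text
[0.63476163 0.1859386  0.26404483] [-0.69918682 -0.36582326 -0.22254343] 35.1
```

View pics/w13.png

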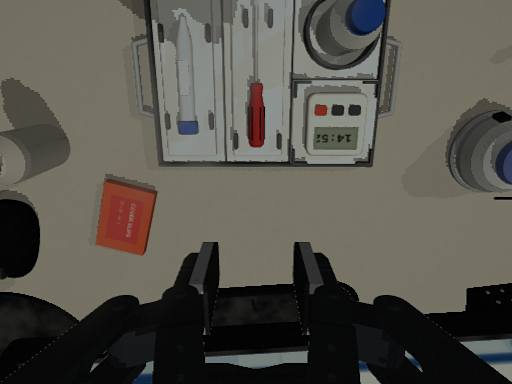

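The driver's handle (257,115) lies between the wide cheeks and its shaft between the narrow ones. The tube, timer and bottle are seated and the gripper is clear.

```bash
python3 -c "
from workcell import bot
print(bot.finish_job())"
```

```text
the job is handed in; nothing more can be done
None
```

The job is handed in at about 35 s: bottle, timer, tube and screwdriver were placed in that order and were seated in the last pictures of each, and I moved neither the taller bottle nor the pen.

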